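# Clip the check weight onto the hanging balance

### The job

Pick up the brass check weight that has a snap hook and clip it onto the D-shaped eye of the hanging balance: press the orange gate inward against the eye's front bar, let the bar slide up past the gate into the crown of the hook, and leave the weight hanging there freely and still with the gate shut. The eye is a delicate part that slides back some way before it holds, so press gently (always below 15 N), keep the gripper itself off the balance, and leave the other things where they are.

Things in the scene. Friction and masses are not known exactly. Their poses are not given: they have to be found in the camera images.
- tab (a point): centre of the blue finger tab on top of the snap-hook check weight (0.24 to 0.48 kg, stands upright, gate roughly to the robot's left). z up; x from the hook's spine to its gate; y through the flat of the hook. Tab 16 mm (x) by 18 mm (y), 43 mm tall, from 23 mm below to 20 mm above this point, which is 136 mm above the underside
- weight: the same weight; origin at the centre of its underside, axes as tab. Brass cylinder 44 mm across and 30 mm tall; above it a snap hook of 8 mm round steel bar in the x-z plane: spine's inner face at x = -14 mm, bottom bar at z = 48 mm, nose at x = 12 to 20 mm with its lower end at z = 86 mm; tab above
- crown (a point): inside top of the hook's crown, on the weight's centre line, 29 mm below tab; axes as tab. With the eye's bar hanging seated in the crown, the bar's axis is about 4 mm below this point and the gate springs shut under it
- gate_hinge (a point): hinge of the orange gate, a 6 mm rod, 86 mm below tab and 9.5 mm towards the gate side; axes as tab while the gate is shut. The rod runs up from here 42 mm to its free tip inside the nose. The eye's bar fits in under the nose when pressed against the gate 20 to 29 mm above this point; then the hook must be lowered so that the bar slides up past the tip
- gate (a joint): angle of the orange gate: 0 shut against the nose, grows as its tip is pressed inward (towards the spine), stop at 0.46 rad. A spring shuts it: pressed 24 mm above the hinge it begins to move at about 4 N and meets its stop at about 6.5 N. The bar is in past the nose from about 0.35 rad on
- eye_bar (a point): middle of the front bar of the balance's rigid D-shaped eye: horizontal, 8 mm thick, 40 mm long along y, 165 mm above the table, side bars run back 45 mm to the shank. z up, x points from the bar to the balance's head (the way to press). Pressed that way the eye first slides back with a drag of about 2.5 N, anything from 5 to 40 mm, until it meets a hard stop; this point moves with it
- stand: the hanging balance, fixed: base plate 160 x 150 x 12 mm, column, white head 90 x 75 x 56 mm, its top 193 mm above the table; origin under the column's centre, axes as eye_bar. The eye sticks out of the head towards -x
- plain_a: plain brass check weight, 48 mm across, 48 mm tall with a small knob on top, no hook; origin under its centre. Bystander
- plain_b: plain brass check weight, 38 mm across, 44 mm tall with a small knob on top, no hook; origin under its centre. Bystander
- bar_a: cut granola bar, 35 x 100 x 22 mm, on the white cutting board; origin under its centre. Bystander
- bar_b: cut granola bar, 35 x 100 x 22 mm, on the white cutting board; origin under its centre. Bystander
- tub: small open white bowl, 100 mm across, 70 mm tall; origin under its centre. Bystander
- spatula: spatula lying on the table. Bystander
Things that resemble listed ones, but are neither listed nor needed, are in the scene too. There is more than one size of the weight; the job needs the smallest.

How it is judged (in metres and radians):
On the way, in this order (a step that is already met when the one before it is completed fails the run):
1. the hooked weight is lifted clear of the table (height (world z) of weight above 0.03 m), for 0.2 s.
2. the eye's bar presses the gate inward (value of joint gate above 0.15 rad and contact force between weight and stand above 0.5 N and distance between eye_bar and tab below 0.095 m), for 0.1 s.
3. the bar is in the hook's crown with the gate shut behind it (z of eye_bar in the frame of weight between 0.096 and 0.11 m and x of eye_bar in the frame of weight between -0.016 and 0.014 m and y of eye_bar in the frame of weight between -0.022 and 0.022 m and value of joint gate below 0.07 rad), for 0.2 s.
At the end, for the whole second after the job is handed in: The weight hangs on the eye: bar in the hook's crown (26 to 40 mm below the tab's centre, within the loop), gate shut (under 0.07 rad), the weight at rest (under 0.03 m/s and 0.4 rad/s), within 0.3 rad of upright (all of step 3 and linear speed of weight below 0.03 m/s and angular speed of weight below 0.4 rad/s and angle between weight's own z axis and vertical below 0.3 rad); the robot touches nothing.
It fails at once if the weight and the balance press on each other with more than 15 N (contact force between weight and stand above 15 N).
It fails at once if the robot itself pushes the balance with more than 5 N (contact force between any of the fingers, the arm and stand above 5 N).
It fails at once if another thing is moved by more than 30 mm (distance of any of plain_a, plain_b, bar_a, bar_b, tub, spatula from where it was at the start of the episode above 0.03 m).
It also fails if it takes over 48 s, if anything falls off the work surface, if the arm or the gripper's body presses on something with over 40 N, if the wrist force passes 120 N, or if a joint passes its speed limit or range.

### The arm

A 6-joint arm with a two-finger parallel gripper is mounted at the origin on the work surface. World frame = base frame: x ahead of the robot, y to its left, z up, the work surface at z = 0. Lengths are in mm, angles in rad, forces in N, time in s.
With the tool pointing down it reaches from about 250 to 775 mm from the base axis. Payload 4 kg.
Tool frame: the origin (TCP) lies between the finger pads; the fingertips stand 11 mm ahead of it and the grasp point (between the pads) lies 8 mm behind it; z points along the fingers, y is the line along which they close (so a half turn about z gives the same grasp; the last joint's range is limited). The gripper opens to 94 mm and grips with 3 to 60 N. Pads are 16 mm wide; open, the fingers measure 119 mm over their backs; the gripper's body (75 mm by 177 mm) begins 78 mm behind the grasp point.
Start: joints at [-1.316, 0.087, 1.371, -0, 1.684, -0.103], TCP at [192.616, -515.188, 216.506] pointing down, gripper open.
Joint ranges: [-3.1, 3.1], [-0.76, 2.03], [0.27, 2.55], [-1.08, 4.22], [0.17, 2.65], [-2.57, 2.57]. Speed limits (rad/s): [2.79, 2.79, 3.14, 3.14, 3.14, 3.14].

### API

Orientations are given as a rotation vector (axis times angle).
In Python, from bench import env gives the robot as it stands. The module is installed in compiled form; this text tells all that it offers.
- The arm moves only by the tool arm_command, never from a script. Its argument "steps" is a list that holds one entry, the list of rows, each a list of 5 numbers: the shift along the world's x, y, z in cm, then the turn about the world's z in rad, then the opening, from 0 (shut) to 1 (fully open). In form: [[[x, y, z, spin, fingers], ...]]. A call has 1 to 12 rows; each row is the pose to reach, as a shift and turn from the pose commanded when the call began; what a row does not reach only later rows make up. A row lasts 1/12 s, in which the tool goes at most 41.7 mm and 7.16 degrees, less where a joint would pass 70% of its speed; a pose out of reach is approached as far as the arm can. A call with a gripper value outside its range is refused whole. The fingers move at their own pace and stop on an object; "squeeze" is the grip in N (left out, the last holds). Time passes only in rows, so rows that repeat a pose let the fingers close. It gives the time, the measured TCP pose, the force, the opening and the grip force at its end, in the units of the state.
- env.state(): the state, without advancing time (a new reading comes with each control period).
- env.snapshot(name): name is "scene" or "side" or "wrist"; returns a dict with "image" (384x512x3 uint8, red, green, blue), "fov_y" (degrees; the focal length in pixels is half the picture's height over the tangent of half this angle, whatever the lens; pixels are square), "cx", "cy" (the principal point, pixels), "camera_from_world" (4x4, takes a point from world to camera coordinates). Camera axes: x right, y up, looking along -z (the intrinsics and any distortion apply to the point x, -y, -z); pixel columns grow to the right and rows downward; lengths in mm; the calibration is good to about 2 mm. A picture is of the moment at which its call begins. There is no depth.
- env.close_job(): hands the job in; it is judged then, once.
The state is a dict: "time": time; "joint_pos": joint angles; "dq": joint speeds; "joint_torque": joint torques, N m; "position": TCP position; "tcp_rot": TCP orientation; "contact_force": force on the tool from outside, world axes, zero at the start; "wrist_torque": the same for the moment, N m; "finger_gap": finger opening in mm; "finger_force": force on a finger pad.
Only numpy, scipy, OpenCV 4.12 (cv2) and the standard library are available. Lean on these libraries where they do the work, as an engineer would, in place of code of your own. Each camera call takes 0.05 s, during which the arm holds its last target. There are 200 camera calls.

## Working session

There is one attempt and no reset: what is moved stays moved. The work goes in short steps, Python scripts to look and compute and a tool call to move; the robot and the scene stay as the last step left them, time stands still between calls to the robot, and variables do not carry over. Pictures are saved under pics/ and viewed, at most 12 in all, crops included, and the job is handed in when it is done.

Besides the shell and the picture viewer there is one more tool, called after "Call:" as name([rows], argument=value, ...), one row to a line, values as JSON. arm_command: Moves the arm, as the interface text tells. Its arguments: {"type":"object","properties":{"steps":{"type":"array"},"squeeze":{"type":"number"}},"required":["steps"]}

```bash
mkdir -p pics
cat > h.py <<'E'
import numpy as np, cv2, pickle
from bench import env
def snap(n,save=None):
    s=env.snapshot(n)
    if save: cv2.imwrite(f'pics/{save}.png',s['image'][:,:,::-1])
    pickle.dump(s,open(f'{save or n}.pkl','wb')); return s
def load(n): return pickle.load(open(n+'.pkl','rb'))
def ray(s,u,v):
    f=192/np.tan(np.radians(s['fov_y'])/2); T=np.array(s['camera_from_world'])
    d=np.array([(u-s['cx'])/f,-(v-s['cy'])/f,-1.]); R=T[:3,:3]
    o=-R.T@T[:3,3]; d=R.T@d; return o,d/np.linalg.norm(d)
def onz(s,u,v,z):
    o,d=ray(s,u,v); return o+d*(z-o[2])/d[2]
def tri(s1,p1,s2,p2):
    A=[];b=[]
    for s,p in((s1,p1),(s2,p2)):
        o,d=ray(s,*p);P=np.eye(3)-np.outer(d,d);A.append(P);b.append(P@o)
    x=np.linalg.solve(sum(A),sum(b)); r=[np.linalg.norm(P@x-q) for P,q in zip(A,b)]
    return x,r
def proj(s,p):
    f=192/np.tan(np.radians(s['fov_y'])/2);T=np.array(s['camera_from_world']);c=T[:3,:3]@p+T[:3,3]
    return s['cx']+f*c[0]/-c[2], s['cy']-f*c[1]/-c[2]
E
python3 - <<'E'
from h import *
a=[snap(n,n+'0') for n in('scene','side','wrist')]
im=np.hstack([x['image'] for x in a[:2]])[:,:,::-1]
for x in a: print(x['fov_y'],x['cx'],x['cy'],ray(x,256,192))
print(a[0].keys())
E
```

```text
56.2097070270814 250.94238891616774 197.3545893144103 (array([909.04118454, 305.64630247, 893.08992023]), array([-0.3513489 , -0.38879659, -0.85169898]))
54.039513747165145 258.3920127857125 192.41799131218593 (array([174.54746823, 454.85207876, 939.73380001]), array([ 0.40500806, -0.46795582, -0.78548445]))
63.89101232797076 255.2703709120809 192.92045322862293 (array([ 269.24578   , -486.56519124,  383.86286081]), array([-0.25557655, -0.09572538, -0.96203808]))
dict_keys(['image', 'fov_y', 'cx', 'cy', 'camera_from_world'])
```

View pics/scene0.png

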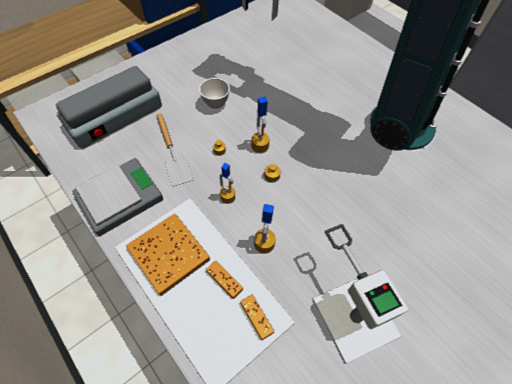

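View pics/side0.png

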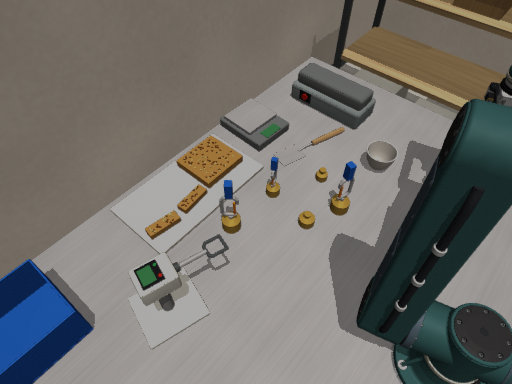

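Three hooked weights are candidates: scene tabs at (262,107), (225,170) and (267,214), matching side tabs at (349,171), (274,163) and (228,190). The middle one looks smallest. The eye is at scene (338,237) and side (215,246). I'll measure all of these and make an enlarged crop.

Run:
```python
from h import *
a,b=load('scene0'),load('side0')
def blobs(s,lo,hi,mn):
    h=cv2.cvtColor(s['image'],cv2.COLOR_RGB2HSV); m=cv2.inRange(h,lo,hi)
    n,l,st,c=cv2.connectedComponentsWithStats(m); return [(c[i],st[i]) for i in range(1,n) if mn<st[i][4]<600]
BL=((105,150,60),(130,255,255))
for n,s in(('sc',a),('si',b)):
    for c,st in blobs(s,*BL,30): print(n,c.round(1),st)
A=[c for c,_ in blobs(a,*BL,30)];B=[c for c,_ in blobs(b,*BL,30)]
for p in A:
    for q in B:
        x,r=tri(a,p,b,q)
        if max(r)<6: print(p.round(1),q.round(1),x.round(1),np.round(r,1))
big=lambda s,u,v,w,h,k:cv2.resize(s['image'][v:v+h,u:u+w,::-1],None,fx=k,fy=k,interpolation=cv2.INTER_CUBIC)
t=np.hstack([big(a,205,90,80,165,3.5),big(b,205,145,160,100,3.2)[:,:]][:1])
r1=big(b,205,145,160,100,3.2); r2=big(a,290,215,80,80,3.2)
r1=np.vstack([r1,np.zeros((258,512,3),np.uint8)]); r1[322:322+256,:256]=r2; r1[322:322+256,256:512]=big(b,170,210,80,80,3.2)
t=np.vstack([t,np.zeros((578-t.shape[0],280,3),np.uint8)]) if t.shape[0]<578 else t[:578]
cv2.imwrite('pics/crop1.png',np.hstack([t,r1]))
```

```text
sc [135.2  47. ] [128  40  17  16 123]
sc [262.5 105.4] [258  97  10  19 135]
sc [225.3 169.9] [222 163   7  15  78]
sc [267.3 212.7] [263 204  11  19 150]
si [273.7 163.1] [271 157   7  14  76]
si [349.2 170.5] [343 162  13  18 157]
si [227.7 188.8] [224 180   8  19 142]
[262.5 105.4] [349.2 170.5] [ 424.8 -220.2  179.4] [1.6 1.6]
[225.3 169.9] [273.7 163.1] [ 617.6 -136.3  140.6] [1.3 1.3]
[267.3 212.7] [227.7 188.8] [629.8  39.2 178.1] [1.7 1.7]
```

View pics/crop1.png

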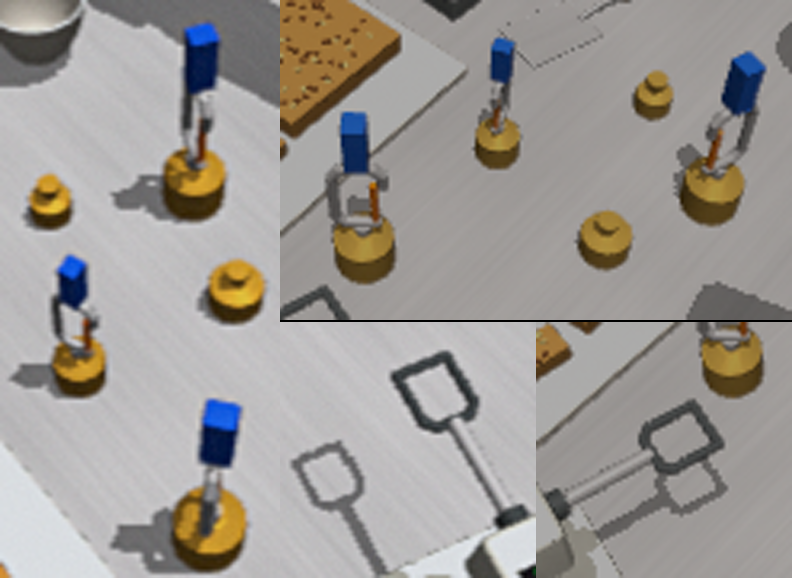

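The crop confirms it. The middle weight, at scene (225,170), is visibly the smallest, and its tab height of 140 mm is close to the expected 136; the others are near 178. Next I'll measure the eye on its z=165 plane and get a rough hook yaw.

Run:
```python
from h import *
a,b=load('scene0'),load('side0')
def mask(s,box,lo,hi):
    h=cv2.cvtColor(s['image'],cv2.COLOR_RGB2HSV); m=cv2.inRange(h,lo,hi); k=np.zeros_like(m); u,v,w,hh=box; k[v:v+hh,u:u+w]=255; return m&k
for n,s,box in(('sc',a,(315,218,45,36)),('si',b,(198,230,34,35))):
    m=mask(s,box,(0,0,0),(180,255,95))
    nn,l,st,c=cv2.connectedComponentsWithStats(m); i=1+np.argmax(st[1:,4]); print(n,st[i])
    v,u=np.where(l==i); P=np.array([onz(s,x,y,165)[:2] for x,y in zip(u,v)],np.float32)
    (c,(w,h),ang)=cv2.minAreaRect(P); print(np.round(c,1),w,h,ang); print(cv2.boxPoints((c,(w,h),ang)).round(0).tolist())
for n,s,u,v in(('sc',a,380,300),):
    print('head top ctr',onz(s,u,v,193))
# orange gate & base
for n,s,box in(('sc',a,(215,160,25,45)),('si',b,(262,150,22,47))):
    m=mask(s,box,(3,120,90),(30,255,255)); 
    h=cv2.cvtColor(s['image'],cv2.COLOR_RGB2HSV); 
    v,u=np.where(m>0); H=h[v,u]
    for lo,hi in((0,13),(14,30)):
        q=(H[:,0]>=lo)&(H[:,0]<hi); print(n,lo,q.sum(),u[q].mean(),v[q].mean())
```

```text
sc [325 225  27  25 190]
[540.2 178.5] 53.0003662109375 47.64965057373047 74.64080047607422
[[510.0, 159.0], [556.0, 147.0], [570.0, 198.0], [524.0, 210.0]]
si [202 234  27  24 192]
[542.7 180.1] 51.77850341796875 49.5403938293457 72.07112884521484
[[511.0, 163.0], [558.0, 148.0], [574.0, 197.0], [527.0, 212.0]]
head top ctr [589.75078598 327.158895   193.        ]
sc 0 5 229.2 184.0
sc 14 122 227.2377049180328 193.18032786885246
si 0 4 272.25 182.0
si 14 94 272.6063829787234 187.29787234042553
```

Run:
```python
from h import *
from scipy.spatial.transform import Rotation as R
s=env.state(); print(s['position'],s['time'],s['finger_gap']); print(R.from_rotvec(s['tcp_rot']).as_matrix().round(3))
a,b=load('scene0'),load('side0')
print(onz(a,225.3,169.9,136),onz(b,273.7,163.1,136))
```

```text
[ 192.52593091 -514.78880487  215.5642929 ] 0.15 93.9968229486956
[[ 0.937  0.35  -0.   ]
 [ 0.35  -0.937  0.002]
 [ 0.    -0.002 -1.   ]]
[ 615.57519446 -140.44347984  136.        ] [ 619.80846632 -137.98135838  136.        ]
```

Call:
arm_command([
  [[0, 0, 3, 0, 1], [3, 3, 5, 0, 1], [6, 6, 7, 0, 1], [9, 8, 7, 0, 1], [12, 10.5, 7, 0, 1], [15, 13, 7, 0, 1], [18, 16, 7, 0, 1], [21, 18.5, 7, 0, 1], [24, 21, 7, 0, 1], [27, 24, 7, 0, 1], [30, 26.5, 7, 0, 1], [33, 29, 7, 0, 1]],
])

```text
time: 1.15
position: [523.7, -223.3, 286.2]
tcp_rot: [-3.091, -0.56, 0.0]
contact_force: [-0.2, -0.1, 0.0]
finger_gap: 94.4
finger_force: 0.0
```

Call:
arm_command([
  [[3, 3, 0, 0, 1], [6, 6, 0, 0, 1], [9.4, 8.5, -2, 0, 1], [9.4, 8.5, -4.5, 0, 1], [9.4, 8.5, -4.5, 0, 1]],
])

```text
time: 1.57
position: [615.7, -137.1, 233.6]
tcp_rot: [-3.084, -0.564, 0.017]
contact_force: [-1.1, -0.4, -2.1]
finger_gap: 94.3
finger_force: 0.0
```

Run:
```python
from h import *
s=snap('wrist','w1'); print(env.state()['position'])
i=s['image'][:,:,::-1]; cv2.imwrite('pics/w1b.png',cv2.resize(i,(800,600),interpolation=cv2.INTER_CUBIC))
for z in(156,136,107,30,0): print(z,proj(s,np.array([617.7,-138.7,z])))
```

```text
[ 615.28075692 -138.70649894  236.47703183]
156 (np.float64(258.47627437458647), np.float64(203.34558933709528))
136 (np.float64(258.4394567783923), np.float64(196.2983472902227))
107 (np.float64(258.394278338982), np.float64(187.65075943181668))
30 (np.float64(258.306452794825), np.float64(170.8401055176234))
0 (np.float64(258.2808349778449), np.float64(165.93660893898814))
```

View pics/w1b.png

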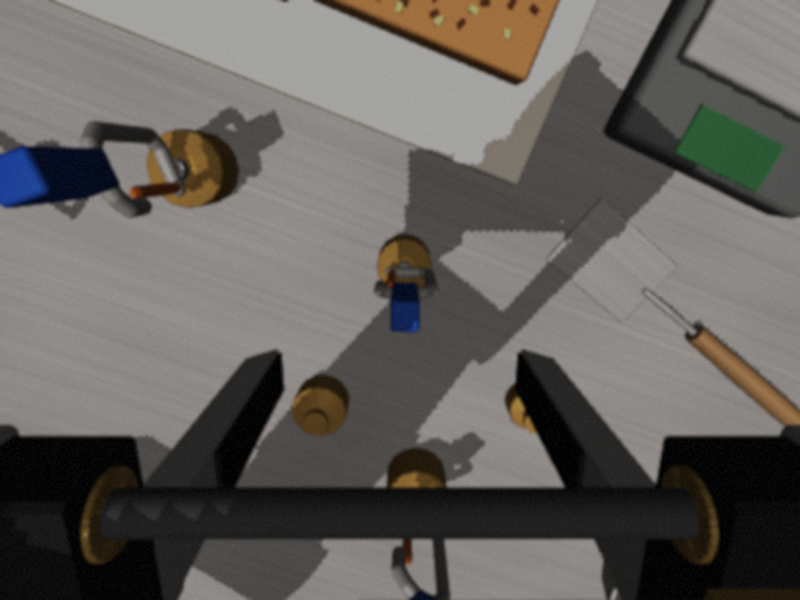

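The wrist view shows the small weight at (404,290) of 800x600, with its gate and nose on the left (383,285) and its spine on the right (432,283). The flat of the hook is nearly parallel to the line along which the fingers close. I'll refine the yaw and centre.

Run:
```python
from h import *
s=load('w1'); im=s['image']; h=cv2.cvtColor(im,cv2.COLOR_RGB2HSV)
box=np.zeros(im.shape[:2],np.uint8); box[140:230,220:300]=255
m=cv2.inRange(h,(105,130,40),(130,255,255))&box
v,u=np.where(m>0); print('blue',u.min(),u.max(),v.min(),v.max(),u.mean(),v.mean())
c=cv2.findContours(m,0,2)[0]; c=max(c,key=cv2.contourArea); r=cv2.minAreaRect(c); print(r)
pb=r and cv2.boxPoints(r); print(pb.round(1).tolist())
# top strip
for x in range(u.min(),u.max()+1): print((x,v[u==x].min(),v[u==x].max()),end=' ')
for p in pb: print('\nz156',onz(s,*p,156).round(1),'z113',onz(s,*p,113).round(1),end='')
m2=cv2.inRange(h,(12,110,60),(28,255,255))&box; v2,u2=np.where(m2>0); print('\nbrass',u2.min(),u2.max(),v2.min(),v2.max(), onz(s,(u2.min()+u2.max())/2,v2.min(),0))
cv2.imwrite('pics/w1c.png',cv2.resize(im[140:225,225:290,::-1],None,fx=7,fy=7,interpolation=cv2.INTER_CUBIC))
```

```text
blue 250 267 191 212 258.75498575498574 201.53276353276354
((258.5, 201.5), (17.0, 21.0), 0.0)
[[250.0, 212.0], [250.0, 191.0], [267.0, 191.0], [267.0, 212.0]]
(250, np.int64(197), np.int64(209)) (251, np.int64(192), np.int64(210)) (252, np.int64(192), np.int64(211)) (253, np.int64(191), np.int64(211)) (254, np.int64(192), np.int64(211)) (255, np.int64(192), np.int64(211)) (256, np.int64(192), np.int64(211)) (257, np.int64(192), np.int64(211)) (258, np.int64(192), np.int64(211)) (259, np.int64(192), np.int64(211)) (260, np.int64(192), np.int64(211)) (261, np.int64(192), np.int64(211)) (262, np.int64(192), np.int64(211)) (263, np.int64(192), np.int64(212)) (264, np.int64(192), np.int64(211)) (265, np.int64(192), np.int64(212)) (266, np.int64(192), np.int64(211)) (267, np.int64(192), np.int64(210)) 
z156 [ 607.9 -134.7  156. ] z113 [ 592.8 -139.3  113. ]
z156 [ 625.3 -128.3  156. ] z113 [ 613.2 -131.7  113. ]
z156 [ 630.3 -141.5  156. ] z113 [ 619.1 -147.1  113. ]
z156 [ 613.1 -148.2  156. ] z113 [ 598.8 -155.1  113. ]
brass 242 275 154 183 [ 632.66169504 -133.29769677    0.        ]
```

View pics/w1c.png

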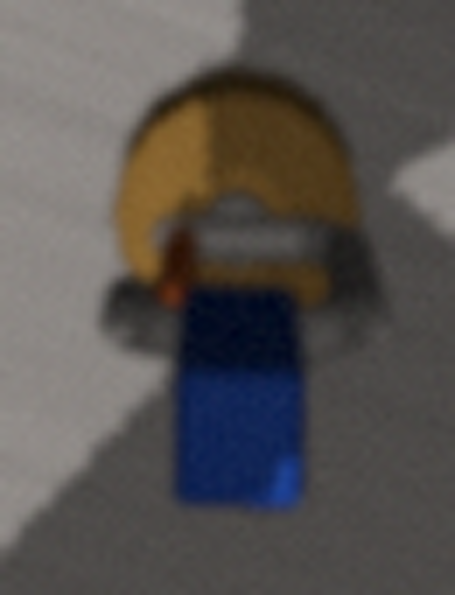

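The tab's top face is at rows 192–211, columns 250–267. That puts its centre near (619,-138), and its sides line up with the gripper, so no spin is needed. I'll descend now.

Call:
arm_command([
  [[0.2, 0.2, 0, 0, 1], [0.2, 0.2, -2, 0, 1], [0.2, 0.2, -5, 0, 1], [0.2, 0.2, -7.5, 0, 1], [0.2, 0.2, -8, 0, 1], [0.2, 0.2, -8, 0, 1], [0.2, 0.2, -8, 0, 1]],
])

```text
time: 2.2
position: [619.2, -139.3, 164.2]
tcp_rot: [3.09, 0.557, 0.005]
contact_force: [-0.0, -0.4, -0.1]
finger_gap: 93.9
finger_force: 0.0
```

Run:
```python
from h import *
s=env.state(); print(s['position'],s['tcp_rot'],s['contact_force'])
```

```text
[ 619.15673493 -139.30536051  164.19536759] [3.09010397 0.55655316 0.00487291] [-0.0388487  -0.35689885 -0.06203479]
```

Call:
arm_command([
  [[0, 0.1, -1.5, 0, 1], [0, 0.1, -3.2, 0, 1], [0, 0.1, -3.2, 0, 1], [0, 0.1, -3.2, 0, 0.5], [0, 0.1, -3.2, 0, 0.1], [0, 0.1, -3.2, 0, 0], [0, 0.1, -3.2, 0, 0], [0, 0.1, -3.2, 0, 0], [0, 0.1, -3.2, 0, 0], [0, 0.1, -3.2, 0, 0], [0, 0.1, -3.2, 0, 0], [0, 0.1, -3.2, 0, 0]],
], squeeze=50)

```text
time: 3.2
position: [618.6, -137.1, 129.4]
tcp_rot: [3.091, 0.559, -0.0]
contact_force: [0.4, 0.8, 0.5]
finger_gap: 37.5
finger_force: 0.0
```

Call:
arm_command([
  [[0, 0, 0, 0, 0], [0, 0, 0, 0, 0], [0, 0, 0, 0, 0], [0, 0, 0, 0, 0], [0, 0, 0, 0, 0], [0, 0, 0, 0, 0], [0, 0, 0, 0, 0]],
])

```text
time: 3.78
position: [618.6, -137.3, 129.4]
tcp_rot: [3.091, 0.559, -0.0]
contact_force: [0.3, -1.3, -0.5]
finger_gap: 15.9
finger_force: 50.0
```

Call:
arm_command([
  [[0, 0, 2, 0, 0], [0, 0, 5, 0, 0], [0, 0, 8, 0, 0], [-0.5, 1, 9.1, -0.05, 0], [-1.5, 3.5, 9.1, -0.15, 0], [-2.6, 6.2, 9.1, -0.25, 0], [-3.8, 9, 9.1, -0.35, 0], [-5, 12, 9.1, -0.45, 0], [-6.3, 15, 9.1, -0.55, 0], [-7.6, 18, 9.1, -0.62, 0], [-8.8, 20.8, 9.1, -0.65, 0], [-9.6, 22.6, 9.1, -0.65, 0]],
])

```text
time: 4.78
position: [520.6, 91.5, 219.6]
tcp_rot: [-3.107, 0.455, 0.004]
contact_force: [0.1, -0.8, -2.3]
finger_gap: 15.7
finger_force: 50.0
```

Call:
arm_command([
  [[-0.5, 1.1, 0, 0, 0], [-0.5, 1.1, 0, 0, 0], [-0.5, 1.1, 0, 0, 0], [-0.5, 1.1, 0, 0, 0]],
])

```text
time: 5.12
position: [518.0, 98.7, 220.1]
tcp_rot: [3.107, -0.459, -0.0]
contact_force: [0.4, 0.3, -3.3]
finger_gap: 15.3
finger_force: 50.0
```

Run:
```python
from h import *
from scipy.spatial.transform import Rotation as R
w=snap('wrist','w2');a=snap('scene','s2');b=snap('side','d2'); s=env.state(); print(s['position'],s['contact_force'],R.from_rotvec(s['tcp_rot']).as_matrix().round(3)[:,1])
for x in(w,a,b): print(proj(x,np.array([535,158,165.])))
k=lambda i,u,v:cv2.resize(i[v:v+130,u:u+130,::-1],(400,400),interpolation=cv2.INTER_CUBIC)
cv2.imwrite('pics/c2.png',np.hstack([k(a['image'],265,160),k(b['image'],170,170)]))
```

```text
[518.11923855  98.60796747 220.25057083] [-0.0245567   0.49437992 -3.11688427] [-0.29  -0.957  0.001]
(np.float64(176.13924907681593), np.float64(215.7093606920549))
(np.float64(333.75839490776303), np.float64(229.0767267851576))
(np.float64(223.04208518303525), np.float64(241.72413168315444))
```

View pics/c2.png

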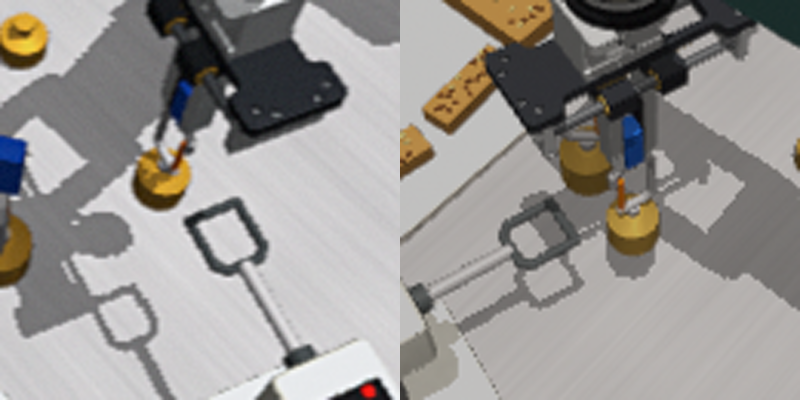

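View pics/w2.png

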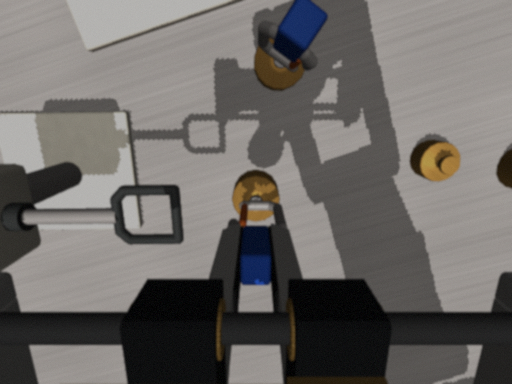

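The wrist view shows the eye's front bar at columns 174–184, rows 186–242, left of the held hook, with the gate facing it. I'll measure the bar and its sideways offset in the hook frame.

Run:
```python
from h import *
s=load('w2'); g=s['image'].max(2)
def edge(row,u0,u1): # dark run
    x=np.arange(u0,u1); q=g[row,u0:u1]<90; return x[q].min(),x[q].max()
for r in(200,208,220,228): print(r,edge(r,165,195))
for c in(150,160,172): 
    x=np.arange(175,255);q=g[175:255,c]<90; print(c,x[q].min(),x[q].max())
d=np.array([.29,.957]);n=np.array([-.957,.29]); o=np.array([518.1,98.6])
for p in((174.5,214),(184,214),(179,186),(179,243),(150,186),(150,243)):
    P=onz(s,*p,165)[:2]; print(p,P.round(1),'along',((P-o)@d).round(1),'across',((P-o)@n).round(1))
```

```text
200 (np.int64(170), np.int64(179))
208 (np.int64(171), np.int64(180))
220 (np.int64(172), np.int64(181))
228 (np.int64(173), np.int64(182))
150 185 243
160 185 243
172 185 243
(174.5, 214) [536.7 158.7] along 62.9 across -0.3
(184, 214) [534.6 151.7] along 55.6 across -0.4
(179, 186) [556.6 147.5] along 57.9 across -22.7
(179, 243) [512.8 164. ] along 61.1 across 24.0
(150, 186) [562.9 168.3] along 79.7 across -22.6
(150, 243) [519.5 186. ] along 84.1 across 24.1
```

Call:
arm_command([
  [[0.3, 1, 0, 0, 0], [0.6, 2, 0, 0, 0], [0.9, 3, 0, 0, 0], [1.16, 3.83, 0, 0, 0], [1.16, 3.83, 0, 0, 0], [1.16, 3.83, 0, 0, 0], [1.16, 3.83, 0, 0, 0]],
])

```text
time: 5.85
position: [529.1, 138.3, 220.4]
tcp_rot: [3.108, -0.456, -0.001]
contact_force: [-1.1, -0.2, -2.9]
finger_gap: 16.0
finger_force: 50.0
```

Call:
arm_command([
  [[0.04, 0.14, 0, 0, 0], [0.09, 0.29, 0, 0, 0], [0.13, 0.43, 0, 0, 0], [0.17, 0.57, 0, 0, 0], [0.17, 0.57, 0, 0, 0], [0.17, 0.57, 0, 0, 0]],
])

```text
time: 6.35
position: [530.8, 143.3, 220.6]
tcp_rot: [3.107, -0.458, -0.0]
contact_force: [0.0, -2.2, -2.2]
finger_gap: 15.9
finger_force: 50.0
```

Call:
arm_command([
  [[0.04, 0.14, 0, 0, 0], [0.09, 0.29, 0, 0, 0], [0.13, 0.43, 0, 0, 0], [0.17, 0.57, 0, 0, 0], [0.17, 0.57, 0, 0, 0], [0.17, 0.57, 0, 0, 0]],
])

```text
time: 6.85
position: [532.7, 149.8, 220.5]
tcp_rot: [-3.108, 0.457, -0.0]
contact_force: [-0.7, -1.4, -2.8]
finger_gap: 15.6
finger_force: 50.0
```

Call:
arm_command([
  [[0.04, 0.12, 0, 0, 0], [0.07, 0.24, 0, 0, 0], [0.11, 0.36, 0, 0, 0], [0.14, 0.48, 0, 0, 0], [0.14, 0.48, 0, 0, 0], [0.14, 0.48, 0, 0, 0], [0.14, 0.48, 0, 0, 0]],
])

```text
time: 7.43
position: [534.1, 154.5, 220.5]
tcp_rot: [-3.108, 0.457, -0.0]
contact_force: [-0.6, -2.0, -1.9]
finger_gap: 15.6
finger_force: 50.0
```

Run:
```python
from h import *
s=snap('wrist','w3'); st=env.state(); print(st['position'],st['contact_force'],st['wrist_torque'])
p=st['position']; 
cv2.imwrite('pics/w3b.png',cv2.resize(s['image'][150:270,140:300,::-1],(800,600),interpolation=cv2.INTER_CUBIC))
```

```text
[534.08087003 154.53173958 220.50025219] [-0.60473742 -0.81415766 -2.96178225] [-0.31041032  0.1210794   0.0432812 ]
```

View pics/w3b.png

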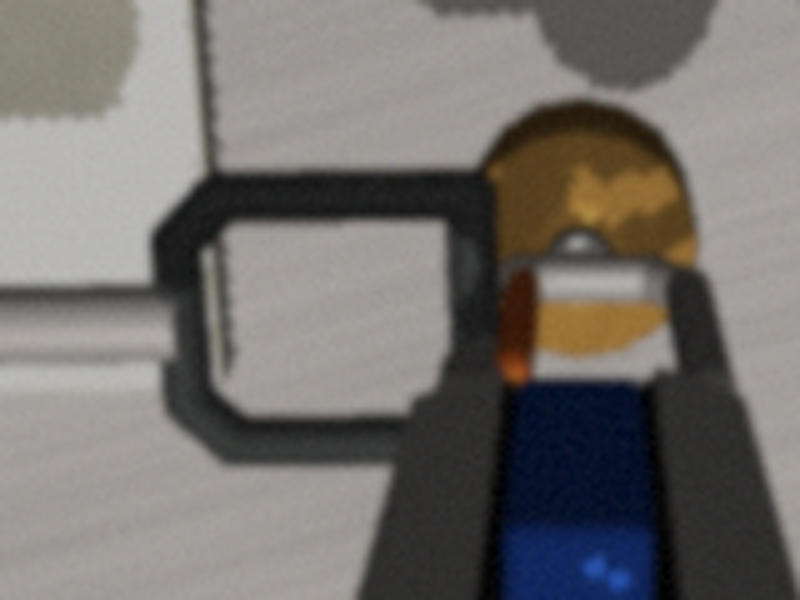

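The eye's bar (crop column 470) now lies against the orange gate (column 515). The gate is still shut and the eye is sliding, so I'll keep going gently.

Call:
arm_command([
  [[0.04, 0.12, 0, 0, 0], [0.07, 0.24, 0, 0, 0], [0.11, 0.36, 0, 0, 0], [0.14, 0.48, 0, 0, 0], [0.14, 0.48, 0, 0, 0], [0.14, 0.48, 0, 0, 0]],
])

```text
time: 7.98
position: [535.5, 159.3, 220.5]
tcp_rot: [-3.108, 0.457, -0.0]
contact_force: [-0.1, -1.7, -2.0]
finger_gap: 15.4
finger_force: 50.0
```

```bash
cat > f.py <<'E'
from h import *
st=env.state(); print(st['position'].round(1) if hasattr(st['position'],'round') else st['position'],np.round(st['contact_force'],2),np.round(st['wrist_torque'],3))
E
python3 f.py
```

```text
[535.5 159.3 220.5] [-0.1  -1.66 -1.96] [-0.439  0.098 -0.006]
```

Call:
arm_command([
  [[0.04, 0.12, 0, 0, 0], [0.07, 0.24, 0, 0, 0], [0.11, 0.36, 0, 0, 0], [0.14, 0.48, 0, 0, 0], [0.14, 0.48, 0, 0, 0], [0.14, 0.48, 0, 0, 0]],
])

```text
time: 8.48
position: [536.9, 164.2, 220.6]
tcp_rot: [-3.108, 0.457, -0.0]
contact_force: [-0.8, -2.4, -3.2]
finger_gap: 15.5
finger_force: 50.0
```

```bash
python3 f.py
```

```text
[536.9 164.2 220.6] [-0.79 -2.36 -3.17] [-0.41   0.185 -0.01 ]
```

Call:
arm_command([
  [[0.04, 0.12, 0, 0, 0], [0.07, 0.24, 0, 0, 0], [0.11, 0.36, 0, 0, 0], [0.14, 0.48, 0, 0, 0], [0.14, 0.48, 0, 0, 0], [0.14, 0.48, 0, 0, 0]],
])

```text
time: 8.98
position: [538.3, 169.0, 220.5]
tcp_rot: [-3.108, 0.457, -0.0]
contact_force: [-0.5, -1.3, -2.8]
finger_gap: 15.9
finger_force: 50.0
```

```bash
python3 f.py
```

```text
[538.3 169.  220.5] [-0.5  -1.26 -2.76] [-0.386  0.238 -0.003]
```

Call:
arm_command([
  [[0.03, 0.1, 0, 0, 0], [0.06, 0.19, 0, 0, 0], [0.09, 0.29, 0, 0, 0], [0.12, 0.38, 0, 0, 0], [0.12, 0.38, 0, 0, 0], [0.12, 0.38, 0, 0, 0]],
])

```text
time: 9.48
position: [539.4, 172.7, 220.5]
tcp_rot: [-3.108, 0.457, 0.0]
contact_force: [-0.9, -1.1, -1.1]
finger_gap: 15.7
finger_force: 50.0
```

```bash
python3 f.py
```

```text
[539.4 172.7 220.5] [-0.91 -1.1  -1.09] [-0.395  0.186  0.062]
```

Call:
arm_command([
  [[0.03, 0.1, 0, 0, 0], [0.06, 0.19, 0, 0, 0], [0.09, 0.29, 0, 0, 0], [0.12, 0.38, 0, 0, 0], [0.12, 0.38, 0, 0, 0], [0.12, 0.38, 0, 0, 0]],
])

```text
time: 9.98
position: [540.6, 176.5, 220.5]
tcp_rot: [-3.108, 0.457, 0.0]
contact_force: [-1.4, -2.2, -2.4]
finger_gap: 15.8
finger_force: 50.0
```

```bash
python3 f.py
```

```text
[540.6 176.5 220.5] [-1.38 -2.21 -2.45] [-0.383  0.316 -0.007]
```

Call:
arm_command([
  [[0.03, 0.1, 0, 0, 0], [0.06, 0.19, 0, 0, 0], [0.09, 0.29, 0, 0, 0], [0.12, 0.38, 0, 0, 0], [0.12, 0.38, 0, 0, 0], [0.12, 0.38, 0, 0, 0]],
])

```text
time: 10.48
position: [541.6, 179.8, 220.3]
tcp_rot: [3.107, -0.457, -0.001]
contact_force: [-1.9, -4.9, -2.1]
finger_gap: 15.7
finger_force: 50.0
```

```bash
python3 f.py
```

```text
[541.6 179.8 220.3] [-1.94 -4.89 -2.11] [-0.942  0.568  0.058]
```

The stop has been met and the gate has started to move. I'll switch to small steps.

Call:
arm_command([
  [[0.03, 0.1, 0, 0, 0], [0.06, 0.19, 0, 0, 0], [0.09, 0.29, 0, 0, 0], [0.09, 0.29, 0, 0, 0], [0.09, 0.29, 0, 0, 0]],
])

```text
time: 10.9
position: [542.6, 182.6, 220.3]
tcp_rot: [3.107, -0.458, -0.001]
contact_force: [-2.6, -4.3, -3.5]
finger_gap: 15.3
finger_force: 50.0
```

```bash
python3 f.py
```

```text
[542.6 182.6 220.3] [-2.63 -4.31 -3.54] [-1.103  0.557 -0.03 ]
```

Call:
arm_command([
  [[0.03, 0.1, 0, 0, 0], [0.06, 0.19, 0, 0, 0], [0.06, 0.19, 0, 0, 0], [0.06, 0.19, 0, 0, 0]],
])

```text
time: 11.23
position: [543.3, 184.2, 220.1]
tcp_rot: [3.106, -0.458, -0.001]
contact_force: [-2.0, -5.2, -3.0]
finger_gap: 15.5
finger_force: 50.0
```

Run:
```python
exec(open('f.py').read())
s=snap('wrist','w4')
cv2.imwrite('pics/w4b.png',cv2.resize(s['image'][150:270,140:300,::-1],(800,600),interpolation=cv2.INTER_CUBIC))
```

```text
[543.3 184.2 220.1] [-2.   -5.18 -3.02] [-1.239  0.499  0.036]
```

View pics/w4b.png

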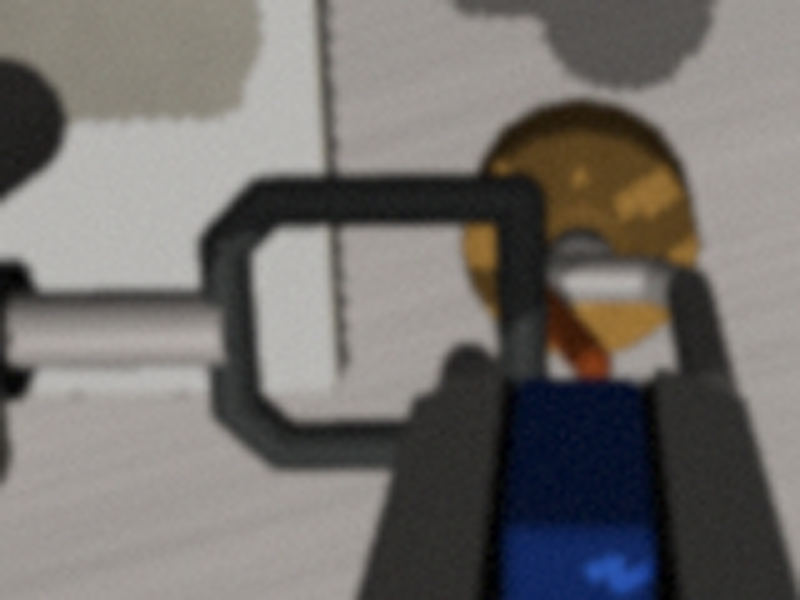

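The bar has moved about 8 mm inward and the gate tip has swung to column 590, so the gate is at roughly 0.34 rad. I'll press 1.2 mm more and then lower.

Call:
arm_command([
  [[0.02, 0.06, 0, 0, 0], [0.04, 0.12, 0, 0, 0], [0.04, 0.12, 0, 0, 0], [0.04, 0.12, 0, 0, 0]],
])

```text
time: 11.62
position: [543.6, 185.2, 220.1]
tcp_rot: [3.106, -0.458, -0.001]
contact_force: [-1.7, -5.0, -3.1]
finger_gap: 15.8
finger_force: 50.0
```

```bash
python3 f.py
```

```text
[543.6 185.2 220.1] [-1.7  -4.96 -3.13] [-1.313  0.445  0.058]
```

Call:
arm_command([
  [[0, 0, -0.15, 0, 0], [0, 0, -0.3, 0, 0], [0, 0, -0.45, 0, 0], [0, 0, -0.6, 0, 0], [0, 0, -0.7, 0, 0], [0, 0, -0.7, 0, 0]],
])

```text
time: 12.12
position: [543.9, 186.0, 213.0]
tcp_rot: [3.108, -0.458, 0.0]
contact_force: [-1.2, -4.9, -4.3]
finger_gap: 15.5
finger_force: 50.0
```

```bash
python3 f.py
```

```text
[543.9 186.  213. ] [-1.22 -4.93 -4.32] [-0.941  0.116  0.03 ]
```

Call:
arm_command([
  [[0, 0, -0.1, 0, 0], [0, 0, -0.2, 0, 0], [0, 0, -0.2, 0, 0]],
])

```text
time: 12.37
position: [543.8, 186.3, 211.2]
tcp_rot: [-3.108, 0.457, 0.0]
contact_force: [-1.3, -4.0, -3.3]
finger_gap: 15.8
finger_force: 50.0
```

```bash
python3 f.py
```

```text
[543.8 186.3 211.2] [-1.33 -3.95 -3.25] [-0.905  0.156  0.014]
```

Call:
arm_command([
  [[0, 0, -0.1, 0, 0], [0, 0, -0.2, 0, 0], [0, 0, -0.2, 0, 0]],
])

```text
time: 12.62
position: [543.7, 186.3, 209.2]
tcp_rot: [-3.108, 0.457, 0.0]
contact_force: [-0.1, -2.9, -4.2]
finger_gap: 15.8
finger_force: 50.0
```

```bash
python3 f.py
```

```text
[543.7 186.3 209.2] [-0.1  -2.86 -4.15] [-0.751  0.112  0.027]
```

Call:
arm_command([
  [[0, 0, -0.1, 0, 0], [0, 0, -0.2, 0, 0], [0, 0, -0.3, 0, 0], [0, 0, -0.3, 0, 0]],
])

```text
time: 12.95
position: [543.7, 186.3, 206.2]
tcp_rot: [-3.108, 0.457, 0.0]
contact_force: [-1.3, -3.9, -3.1]
finger_gap: 15.4
finger_force: 50.0
```

```bash
python3 f.py
```

```text
[543.7 186.3 206.2] [-1.32 -3.91 -3.05] [-0.713  0.152  0.022]
```

Call:
arm_command([
  [[0, 0, -0.15, 0, 0], [0, 0, -0.3, 0, 0], [0, 0, -0.45, 0, 0], [0, 0, -0.6, 0, 0], [0, 0, -0.6, 0, 0]],
])

```text
time: 13.37
position: [543.3, 186.3, 199.3]
tcp_rot: [3.108, -0.457, -0.003]
contact_force: [0.5, -2.4, -7.7]
finger_gap: 15.5
finger_force: 50.0
```

```bash
python3 f.py
```

```text
[543.3 186.3 199.3] [ 0.46 -2.35 -7.74] [-0.384  0.104 -0.049]
```

Call:
arm_command([
  [[0, 0, -0.1, 0, 0], [0, 0, -0.2, 0, 0], [0, 0, -0.2, 0, 0], [0, 0, -0.2, 0, 0]],
])

```text
time: 13.7
position: [544.0, 186.7, 199.1]
tcp_rot: [-3.107, 0.456, -0.002]
contact_force: [-0.6, 0.4, -2.8]
finger_gap: 15.7
finger_force: 50.0
```

Run:
```python
exec(open('f.py').read())
s=snap('wrist','w5')
cv2.imwrite('pics/w5b.png',cv2.resize(s['image'][150:270,140:300,::-1],(800,600),interpolation=cv2.INTER_CUBIC))
```

```text
[544.  186.7 199.1] [-0.55  0.41 -2.79] [ 0.042 -0.003 -0.049]
```

View pics/w5b.png

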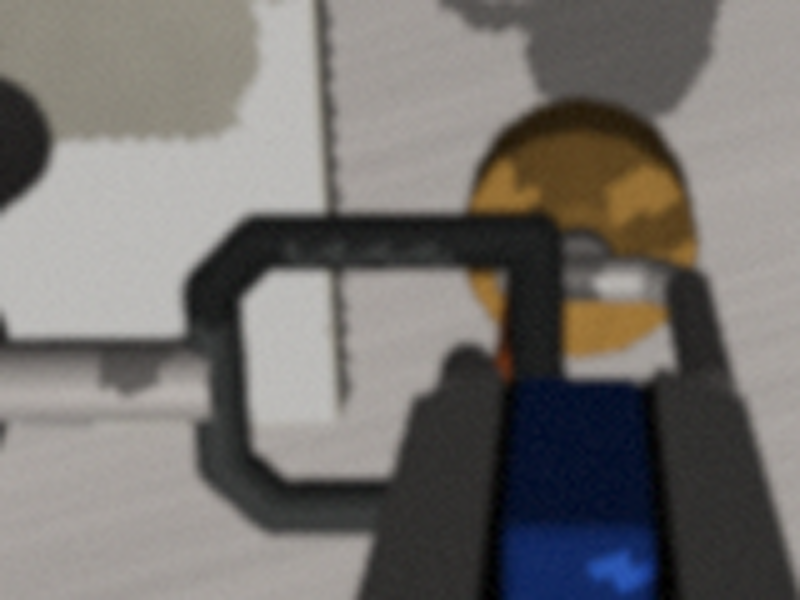

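The orange gate has sprung shut on the outer side of the bar (column 505), and the bar is inside the loop at column 535, about 6 mm off centre. I'll centre it and lower into the crown.

Call:
arm_command([
  [[0, 0, -0.1, 0, 0], [0.06, 0.2, -0.2, 0, 0], [0.12, 0.4, -0.2, 0, 0], [0.17, 0.58, -0.2, 0, 0], [0.17, 0.58, -0.3, 0, 0], [0.17, 0.58, -0.4, 0, 0], [0.17, 0.58, -0.4, 0, 0]],
])

```text
time: 14.33
position: [545.3, 191.9, 194.2]
tcp_rot: [3.108, -0.457, -0.001]
contact_force: [-0.1, 0.2, -3.1]
finger_gap: 15.7
finger_force: 50.0
```

```bash
python3 f.py
```

```text
[545.3 191.9 194.2] [-0.07  0.22 -3.1 ] [ 0.059  0.039 -0.019]
```

Call:
arm_command([
  [[0, 0, -0.08, 0, 0], [0, 0, -0.16, 0, 0], [0, 0, -0.16, 0, 0], [0, 0, -0.16, 0, 0]],
])

```text
time: 14.67
position: [545.4, 191.9, 192.8]
tcp_rot: [3.108, -0.457, -0.0]
contact_force: [-0.0, -0.2, -2.6]
finger_gap: 15.6
finger_force: 50.0
```

```bash
python3 f.py
```

```text
[545.4 191.9 192.8] [-0.01 -0.2  -2.64] [ 0.103 -0.011  0.062]
```

Call:
arm_command([
  [[0, 0, -0.07, 0, 0], [0, 0, -0.13, 0, 0], [0, 0, -0.13, 0, 0], [0, 0, -0.13, 0, 0]],
])

```text
time: 15.0
position: [545.5, 191.9, 191.9]
tcp_rot: [-3.108, 0.457, -0.001]
contact_force: [-0.7, -0.9, -1.9]
finger_gap: 16.1
finger_force: 50.0
```

```bash
python3 f.py
```

```text
[545.5 191.9 191.9] [-0.74 -0.88 -1.89] [0.049 0.039 0.02 ]
```

Call:
arm_command([
  [[0, 0, -0.05, 0, 0], [0, 0, -0.1, 0, 0], [0, 0, -0.1, 0, 0], [0, 0, -0.1, 0, 0]],
])

```text
time: 15.33
position: [545.6, 192.0, 191.6]
tcp_rot: [-3.108, 0.457, -0.002]
contact_force: [-0.1, 0.4, 2.3]
finger_gap: 15.9
finger_force: 50.0
```

```bash
python3 f.py
```

```text
[545.6 192.  191.6] [-0.09  0.36  2.31] [ 0.008  0.236 -0.014]
```

The hook is seated on the bar and the bar takes the load. I'll relax the grip, release and retreat upward.

Call:
arm_command([
  [[0, 0, 0.05, 0, 0], [0, 0, 0.05, 0, 0], [0, 0, 0.05, 0, 0], [0, 0, 0.05, 0, 0], [0, 0, 0.05, 0, 0], [0, 0, 0.05, 0, 0.18], [0, 0, 0.05, 0, 0.2], [0, 0, 0.05, 0, 0.25], [0, 0, 0.05, 0, 0.3], [0, 0, 0.05, 0, 0.4], [0, 0, 0.05, 0, 0.5], [0, 0, 0.05, 0, 0.5]],
], squeeze=5)

```text
time: 16.33
position: [545.4, 191.9, 191.0]
tcp_rot: [3.108, -0.457, -0.0]
contact_force: [0.1, 0.5, -0.5]
finger_gap: 44.3
finger_force: 0.0
```

```bash
python3 f.py
```

```text
[545.4 191.9 191. ] [ 0.08  0.55 -0.48] [ 0.061  0.001 -0.011]
```

Call:
arm_command([
  [[0, 0, 0.5, 0, 0.6], [0, 0, 1.5, 0, 0.6], [0, 0, 3, 0, 0.6], [0, 0, 5, 0, 0.6], [0, 0, 7, 0, 0.6], [0, 0, 9, 0, 0.6], [0, 0, 10, 0, 0.6], [0, 0, 10, 0, 0.6], [0, 0, 10, 0, 0.6], [0, 0, 10, 0, 0.6], [0, 0, 10, 0, 0.6], [0, 0, 10, 0, 0.6]],
])

```text
time: 17.33
position: [544.9, 191.8, 289.4]
tcp_rot: [3.107, -0.457, -0.004]
contact_force: [0.1, 0.1, -0.0]
finger_gap: 56.0
finger_force: 0.0
```

Call:
arm_command([
  [[0, 0, 0, 0, 0.6], [0, 0, 0, 0, 0.6], [0, 0, 0, 0, 0.6], [0, 0, 0, 0, 0.6], [0, 0, 0, 0, 0.6], [0, 0, 0, 0, 0.6], [0, 0, 0, 0, 0.6], [0, 0, 0, 0, 0.6], [0, 0, 0, 0, 0.6], [0, 0, 0, 0, 0.6], [0, 0, 0, 0, 0.6], [0, 0, 0, 0, 0.6]],
])

```text
time: 18.33
position: [545.4, 191.9, 291.1]
tcp_rot: [3.108, -0.457, -0.0]
contact_force: [-0.4, -0.3, -0.2]
finger_gap: 56.0
finger_force: 0.0
```

Run:
```python
exec(open('f.py').read())
def tabs(s):
    h=cv2.cvtColor(s['image'],cv2.COLOR_RGB2HSV); m=cv2.inRange(h,(105,150,40),(130,255,255))
    n,l,st,c=cv2.connectedComponentsWithStats(m); return [(c[i].round(2).tolist(),int(st[i][4])) for i in range(1,n) if st[i][4]>20]
for i in range(4): print(tabs(snap('wrist')))
w=snap('wrist');b=snap('side','d6');a=snap('scene','s6')
print(tabs(a),tabs(b),env.state()['time'])
k=lambda i,u,v,z:cv2.resize(i[v:v+z,u:u+z,::-1],(400,400),interpolation=cv2.INTER_CUBIC)
cv2.imwrite('pics/c6.png',np.hstack([cv2.resize(w['image'][:,:,::-1],(400,300)).copy() if 0 else k(w['image'],130,110,200),k(b['image'],160,180,100)]))
```

```text
[545.4 191.9 291.1] [-0.39 -0.32 -0.16] [ 0.04   0.036 -0.034]
[([413.21, 44.57], 778), ([18.18, 88.96], 211), ([9.63, 135.09], 101), ([255.69, 205.91], 366)]
[([413.33, 44.55], 770), ([18.23, 89.0], 208), ([8.76, 135.28], 90), ([255.72, 206.05], 364)]
[([413.28, 44.54], 771), ([18.54, 89.63], 214), ([9.31, 135.23], 95), ([255.78, 206.05], 361)]
[([413.28, 44.63], 773), ([18.62, 89.86], 204), ([9.32, 135.19], 96), ([255.74, 206.03], 363)]
[([162.47, 7.5], 717), ([221.67, 6.53], 499), ([161.8, 33.92], 875), ([261.82, 105.78], 147), ([267.32, 213.01], 161), ([346.12, 235.32], 130)] [([503.7, 104.66], 559), ([493.98, 132.61], 393), ([228.62, 193.91], 47), ([207.92, 242.1], 114), ([34.18, 324.77], 7453)] 18.6833
```

View pics/c6.png

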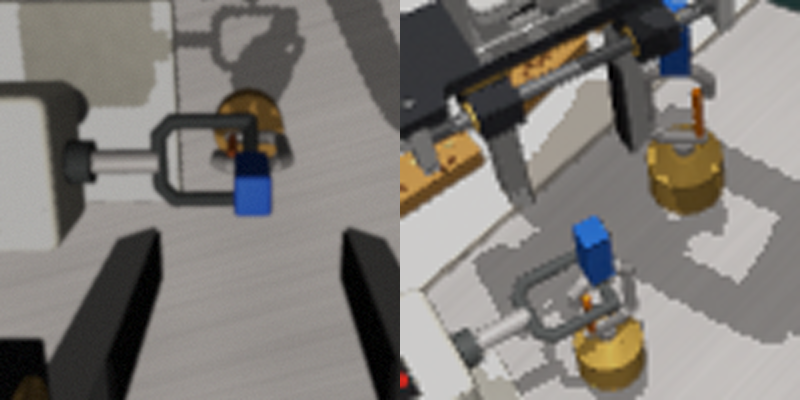

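The weight hangs upright on the eye with its gate shut (orange at side-crop (588,310)). Its tab is steady to 0.1 px over four frames, and the gripper is well clear. I'll hand in.

```bash
python3 -c "
from bench import env
print(env.close_job())"
```

```text
the job is handed in; nothing more can be done
None
```

The smallest hooked weight is clipped onto the balance's eye, hanging upright and still with the gate shut and the gripper clear. Pressing force read about 6 N (noisy, highest end-of-move reading under 9 N), and the job was handed in at about 19 s; no verdict was returned.

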